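Load the curing oven and hold its sprung hatch at the balance

TASK

Load the power board (the one with the finned heatsink) into the curing oven: set it upright on the tray of the open drawer, let go and slide the drawer fully shut. Then take the oven's sprung top hatch by its bar handle, raise it a little past its balance point (where the spring takes over its weight), ease it back to a few degrees below that point so that it would close by itself if released, and finish while still holding it there by the bar, so that I can clip the temperature probe onto the board. Do not let the hatch fly open or slam, and leave everything else on the bench where it is.

Things in the scene. Friction and masses are not known exactly. Their poses are not given: they have to be found in the camera images.
- power_board: The board to load: green circuit board 60 mm (x) by 84 mm (y) on four 5 mm brass feet, with an aluminium finned heatsink in its middle; 44 mm high over all, 0.13 to 0.25 kg. Origin at the middle of its underside, z up. Starts on the bench in one of four places left or right of the oven, turned by up to 1.2 rad either way
- board_mid (a point): Centre of that heatsink, 26 mm above the board's underside; axes as power_board. The heatsink is 50 mm along x, 32 mm along y (grip across this) and 36 mm high, its top 18 mm above this point; the green board's face is 18 mm below it. Small parts on that face end 12 mm below this point and leave the middle 26 mm of x clear for fingers
- oven_front (a point): Bench-level point under the middle of the drawer slot, in the plane of the oven's front. x points level into the oven, y left along the front, z up. The oven is a fixed white steel unit 260 mm deep, 360 wide, 145 high: drawer and hatch in its left 220 mm (looking along x), black control panel on the right
- tray (a point): Upper face of the drawer's tray, 36 mm above the bench, at the middle of the back of the front panel; moves with the drawer, axes as oven_front. The flat steel tray reaches 186 mm to +x and 91 mm to each side, with a 12 mm lip at sides and back; what lies before the oven's front is open from above. The panel is 10 mm thick (to -x), 216 wide, its top 69 mm above the tray
- drawer_pull (a point): Middle of the drawer's bow handle: level steel bar 10 mm thick, 110 mm long across the front, its middle 40 mm in front of the panel and 67 mm above the bench. Its front can be pushed along x of oven_front, with shut fingers pointing down
- drawer (a joint): How far the drawer stands open, in m: 0 fully shut (a firm stop), at the start 0.11 to 0.13. It opens along -x of oven_front and stays where it is left; pushing it takes about 2 N, more when fast
- hatch_grip (a point): Handle of the hatch: level round steel bar 12 mm thick along y, 98 mm free between its two posts; this point is the bar's middle. With the hatch shut it is 130 mm in front of and 52 mm above the hinge axis, 42 mm above the hatch's top face, 202 mm above the bench. Pinched from above, front and back, it can turn between the fingers as the hatch swings
- hatch_hinge (a point): Middle of the hatch's hinge axis (its y) at the hatch's rear edge, 150 mm above the bench, fixed; x points to the oven's back, z up. The hatch is white with a glass window, reaches 145 mm forward from here, is 218 mm wide and 14 mm thick; spring coils sit on the hinge rod
- hatch_angle (a joint): Opening angle of the hatch in rad: 0 shut and level, at the start; grows as the front edge swings up and back; stop at 1.4. Balance point at 0.75 (43 degrees): below it the hatch weighs on the hand and falls shut if released, above it the springs carry it up to the stop. Lifting the bar takes about 1.5 N when shut, less than 0.5 N near the balance point
- logic_board: Bystander: a green circuit board of the same outline, 60 by 84 mm, but flat (16 mm high), with no heatsink; origin at the middle of its underside
- solder_spool: Bystander: spool of solder, 58 mm wide and 40 mm high, standing on its flange; origin at the middle of its underside
- flux_jar: Bystander: amber glass jar with white cap, 48 mm wide, 55 mm high; origin at the middle of its underside
- multimeter: Bystander: black hand multimeter lying on its back, 150 by 74 by 30 mm (up to 39 mm at its dial); origin at the middle of its underside
- screwdriver: Bystander: black-handled screwdriver, 170 mm long, lying on the bench; origin within it
- tape_roll: Bystander: roll of tape lying flat, 76 mm wide, 19 mm high; origin at the middle of its underside
Mind the look-alikes: they are no part of the job. What is shaped like the power_board but blue, purple or red is not meant.

How it is judged:
On the way, in this order (a step that is already met when the one before it is completed fails the run):
1. the power board stands on the tray, released, and the drawer is fully shut, the hatch still down (x of board_mid in the frame of tray between 0.02 and 0.17 m and y of board_mid in the frame of tray between -0.07 and 0.07 m and z of board_mid in the frame of tray between 0.02 and 0.032 m and angle between board_mid's own z axis and vertical below 0.1 rad and value of joint drawer below 0.006 m and contact force between the fingers and power_board below 0.05 N and value of joint hatch_angle below 0.1 rad), for 0.2 s.
2. the hatch is raised past its balance point (value of joint hatch_angle above 0.78 rad), for 0.1 s.
At the end, for the whole second after the job is handed in: The hatch is held still by the fingers on its bar at 0.55 to 0.73 rad (1 to 11 degrees below its balance point of 0.75); the drawer is shut to within 6 mm with the power board standing upright on its tray; every bystander is within 30 mm of its starting place (value of joint hatch_angle between 0.55 and 0.73 rad and velocity of joint hatch_angle between -0.08 and 0.08 rad/s and contact force between the fingers and hatch_c2 above 0.1 N and x of board_mid in the frame of tray between 0.02 and 0.17 m and y of board_mid in the frame of tray between -0.07 and 0.07 m and z of board_mid in the frame of tray between 0.02 and 0.032 m and angle between board_mid's own z axis and vertical below 0.1 rad and value of joint drawer below 0.006 m and distance of each of logic_board, solder_spool, flux_jar, multimeter, screwdriver, tape_roll from where it was at the start of the episode below 0.03 m); the arm keeps its last pose, push and grip.
It fails at once if the hatch flies open far past its balance point (value of joint hatch_angle above 1.1 rad).
It fails at once if the hatch slams shut (value of joint hatch_angle below 0.12 rad and velocity of joint hatch_angle below -1 rad/s).
It fails at once if something else on the bench is moved by more than 30 mm (distance of any of logic_board, solder_spool, flux_jar, multimeter, screwdriver, tape_roll from where it was at the start of the episode above 0.03 m).
It also fails if it takes over 67 s, if anything falls off the work surface, if the arm or the gripper's body presses on something with over 40 N, if the wrist force passes 120 N, or if a joint passes its speed limit or range.

ROBOT

A 6-joint arm with a two-finger parallel gripper is mounted at the origin on the work surface. World frame = base frame: x ahead of the robot, y to its left, z up, the work surface at z = 0. Lengths are in m, angles in rad, forces in N, time in s.
With the tool pointing down it reaches from about 0.375 to 0.9 m from the base axis. Payload 3.1 kg.
Tool frame: the origin (TCP) lies midway between the tips of the shut fingers; the grasp point (between the pads) lies grip_point_offset behind it (grip_point_offset is the distance from the TCP to the grasp point, in m); y points along the fingers, z is the direction in which the jaws open and shut, and the axes are right-handed (so a half turn about y gives the same grasp; the last joint's range is limited). The gripper opens to 87 mm and grips with 3 to 60 N. Pads are 19 mm wide; open, the fingers measure 117 mm over their backs; the gripper's body (75 mm by 190 mm) begins 51 mm behind the grasp point.
Start: joints at [0.968, 0.527, 1.433, -0, 1.181, -0.178], TCP at [0.258, 0.569, 0.223] pointing down, gripper open.
Joint ranges: [-3.08, 3.08], [-0.75, 2.2], [0.22, 2.44], [-1.43, 4.57], [0, 2.65], [-2.85, 2.85]. Speed limits (rad/s): [2.79, 2.79, 3.14, 3.14, 3.14, 3.14].

INTERFACE

Orientations are given as a unit quaternion [x, y, z, w].
In Python, from rig import * gives the robot as it stands.
- The arm moves only by the tool jog_arm, never from a script. Its argument "increments" is a list that holds one entry, the list of rows, each a list of 7 numbers: the turn, a rotation vector about the world's x, y, z in degrees, then the shift along the world's x, y, z in m, then the closure, from -1 (fully open) to 1 (shut), so that 0 is half open. In form: [[[rx, ry, rz, x, y, z, jaw], ...]]. A call has 1 to 8 rows; each row is the pose to reach, as a shift and turn from the pose measured when the call began; what a row does not reach only later rows make up. A row lasts 1/10 s, in which the tool goes at most 50 mm and 8.59 degrees, less where a joint would pass 70% of its speed; a pose out of reach is approached as far as the arm can. A call with a gripper value outside its range is refused whole. The fingers move at their own pace and stop on an object; "squeeze" is the grip in N (left out, the last holds). Time passes only in rows, so rows that repeat a pose let the fingers close. It gives the time, the measured TCP pose, the force and the opening at its end, in the units of the state.
- get_obs(): the state, without advancing time (a new reading comes with each control period).
- camera(name): name is "scene" or "top" or "wrist"; returns the picture (384x512x3 uint8, red, green, blue); there is no depth.
- camera_info(name): a dict with "K" (3x3 intrinsics, pixels), "R" (3x3) and "t" (3): a world point X has camera coordinates R X + t. Camera axes: x right, y down, z forward; pixel columns grow to the right and rows downward; lengths in m; the calibration is good to about 2 mm. A picture is of the moment at which its call begins: read the wrist's pose just before it. camera_info takes no time and is no camera call; for the wrist camera it gives the pose at the moment of the call.
- hand_in(): hands the job in, once; it reports no verdict.
The state is a dict: "time": time; "q": joint angles; "joint_velocities": joint speeds; "joint_torque": joint torques, N m; "position": TCP position; "tool_rot": TCP orientation; "ft_force": force on the tool from outside, world axes, zero at the start; "moment": the same for the moment, N m; "grip_width": finger opening in m.
Only numpy, scipy, OpenCV 4.12 (cv2) and the standard library are available. Lean on these libraries where they do the work, as an engineer would, in place of code of your own. Each camera call takes 0.05 s, during which the arm holds its last target.

## Working session

There is one attempt and no reset: what is moved stays moved. The work goes in short steps, Python scripts to look and compute and a tool call to move; the robot and the scene stay as the last step left them, time stands still between calls to the robot, and variables do not carry over. Pictures are saved under pics/ and viewed, and the job is handed in when it is done.

Besides the shell and the picture viewer there is one more tool, called after "Request:" by a JSON object that holds its "op" and its "data", one argument or row to a line. jog_arm: Moves the arm, as the interface text tells. Its arguments: {"type":"object","properties":{"increments":{"type":"array","items":{"type":"array","items":{"type":"array","items":{"type":"number"}}}},"squeeze":{"type":"number"}},"required":["increments"]}

```bash
ls; mkdir -p pics; python3 - <<'E'
from rig import *
import cv2
o=get_obs(); print(o)
for n in ("scene","top","wrist"):
    i=camera_info(n); print(n,i)
    cv2.imwrite(f"pics/{n}0.png",cv2.cvtColor(camera(n),cv2.COLOR_RGB2BGR))
E
```

```text
pics
{'time': 0.0, 'q': array([ 9.67511100e-01,  5.28458576e-01,  1.43387930e+00,  5.14128903e-06,
        1.18137695e+00, -1.78501088e-01]), 'joint_velocities': array([ 0.00110324,  0.00049807,  0.00019877, -0.00146548,  0.00039721,
        0.00055709]), 'joint_torque': array([-4.73796626e-04, -4.40047967e+01, -1.76590294e+01,  6.33142982e-02,
        5.82370616e-02, -1.67531516e-04]), 'position': array([0.25713798, 0.56886927, 0.2215836 ]), 'tool_rot': array([ 0.69191024, -0.1493453 ,  0.14877044, -0.69052411]), 'ft_force': array([-0.14687856, -0.55748367, -0.65883771]), 'moment': array([-0.01912908, -0.03153886,  0.02132194]), 'grip_width': 0.0870040791407383}
scene {'K': array([[456.49021031,   0.        , 257.47157261],
       [  0.        , 456.49021031, 191.68573707],
       [  0.        ,   0.        ,   1.        ]]), 'R': array([[ 0.40498024,  0.91431554, -0.00425291],
       [ 0.73217646, -0.32708385, -0.59743936],
       [-0.54763915,  0.23883726, -0.80190281]]), 't': array([-0.20645632, -0.2810489 ,  1.60686793])}
top {'K': array([[402.51384046,   0.        , 249.11750206],
       [  0.        , 402.51384046, 197.51554682],
       [  0.        ,   0.        ,   1.        ]]), 'R': array([[ 0.01686157, -0.99981703, -0.00903265],
       [-0.98772387, -0.01525312, -0.15546351],
       [ 0.15529729,  0.01154312, -0.98780034]]), 't': array([-0.00460559,  0.54021148,  1.40108965])}
wrist {'K': array([[316.44966223,   0.        , 255.26097542],
       [  0.        , 316.44966223, 191.891249  ],
       [  0.        ,   0.        ,   1.        ]]), 'R': array([[ 4.11930385e-01,  9.11215030e-01, -7.25862631e-04],
       [ 8.83338789e-01, -3.99132671e-01,  2.45775702e-01],
       [ 2.23664798e-01, -1.01883662e-01, -9.69326456e-01]]), 't': array([-0.62416985, -0.02912036,  0.38788091])}
```

View pics/scene0.png

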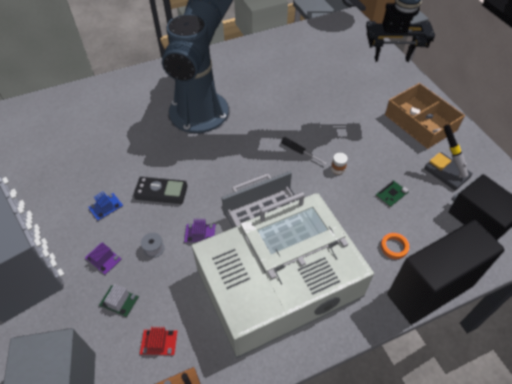

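View pics/top0.png

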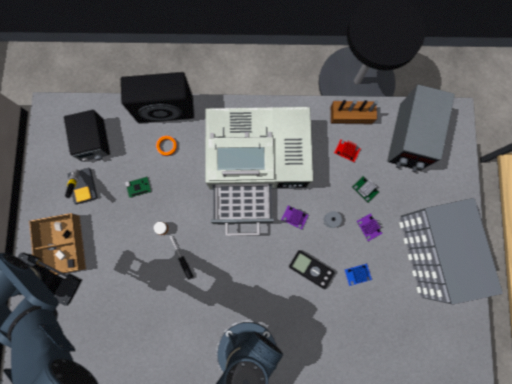

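View pics/wrist0.png

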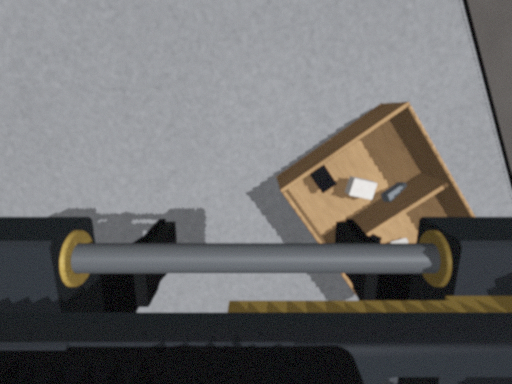

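Candidates shaped like the power board:
- Green with a grey block: scene (118,300), top (366,189). This one fits, being green with a heatsink.
- Green and flat: top (138,187). This is the logic board.
- Purple: top (294,217) and (370,227).
- Red: top (347,151).
- Blue: top (358,274).

I'll confirm it in a crop and measure.

```bash
cat > h.py <<'E'
from rig import *
import cv2, numpy as np
def ray(n,u,v,info=None):
    i=info or camera_info(n); d=np.linalg.inv(i["K"])@np.array([u,v,1.]); R=i["R"]
    return -R.T@i["t"], R.T@d
def onz(n,u,v,z,info=None):
    c,d=ray(n,u,v,info); return c+d*(z-c[2])/d[2]
def px(n,X,info=None):
    i=info or camera_info(n); p=i["K"]@(i["R"]@np.asarray(X,float)+i["t"]); return p[:2]/p[2]
E
python3 - <<'E'
from h import *
t=cv2.imread("pics/top0.png"); s=cv2.imread("pics/scene0.png")
a=cv2.resize(t[165:215,340:395],None,fx=7,fy=7,interpolation=cv2.INTER_CUBIC)
b=cv2.resize(s[275:325,90:145],None,fx=7,fy=7,interpolation=cv2.INTER_CUBIC)
cv2.imwrite("pics/crop.png",np.hstack([a,b]))
c=cv2.resize(t[95:245,195:325],None,fx=4,fy=4,interpolation=cv2.INTER_CUBIC)
cv2.imwrite("pics/oven.png",c)
for n,im in(("top",t),("scene",s)):
    h=cv2.cvtColor(im,cv2.COLOR_BGR2HSV)
    m=cv2.inRange(h,(45,70,20),(85,255,200))
    k,l,st,ce=cv2.connectedComponentsWithStats(m)
    for j in range(1,k):
        if st[j,4]>15: print(n,st[j],ce[j],onz(n,*ce[j],.008))
E
```

```text
top [127 177  24  20 298] [138.5704698  186.55369128] [0.58030455 0.41387255 0.008     ]
top [353 177  13  15  83] [359.4939759  183.48192771] [ 0.60418555 -0.40106043  0.008     ]
top [363 190  16  12  69] [371.23188406 194.97101449] [ 0.56194805 -0.44287247  0.008     ]
scene [377 182  27  24 318] [391.05660377 193.86792453] [0.58228053 0.40940532 0.008     ]
scene [122 294  15  22 129] [128.17829457 304.81395349] [ 0.60585493 -0.40551114  0.008     ]
```

View pics/crop.png

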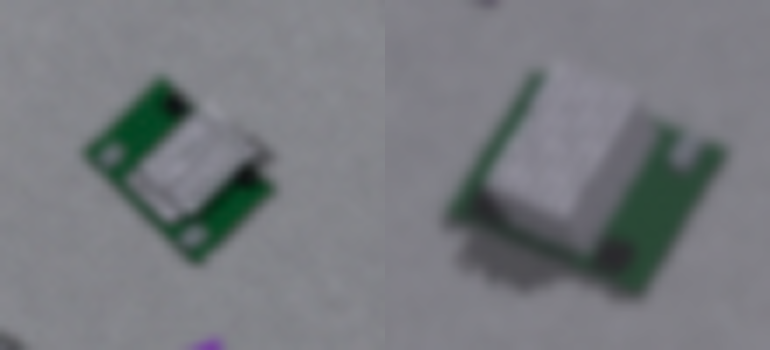

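View pics/oven.png

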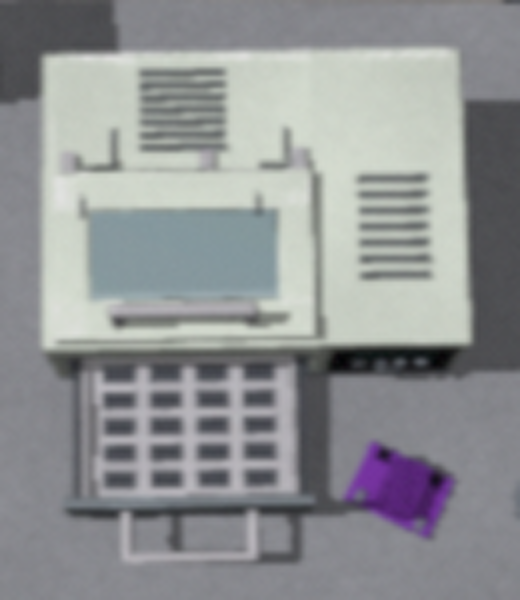

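```bash
python3 - <<'E'
from h import *
f=lambda u,v,z:onz("top",195+(u+.5)/4-.5,95+(v+.5)/4-.5,z)
P={k:f(*a) for k,a in dict(FL=(43,345,.145),FR=(470,343,.145),RL=(43,55,.145),RR=(458,48,.145),barL=(112,310,.202),barR=(258,310,.202),pullL=(127,556,.067),pullR=(250,554,.067),panL=(70,508,.105),panR=(311,499,.105),trL=(66,356,.03)).items()}
for k,v in P.items(): print(k,v.round(4))
print(P["FL"]-P["FR"],P["panL"]-P["panR"],P["FL"]-P["RL"])
c=[onz("top",340+(u+.5)/7-.5,165+(v+.5)/7-.5,.008) for u,v in((162,78),(83,152),(197,263),(275,188))]
c=np.array(c); print(c.round(4),c.mean(0)); 
for i in range(4):
  d=c[(i+1)%4]-c[i]; print(np.linalg.norm(d),np.degrees(np.arctan2(d[1],d[0])))
# scene
for (u,v),z in zip(((450,218),(540,72),(725,152),(637,292)),[.008]*4): print("scene",onz("scene",90+(u-385+.5)/7-.5,275+(v+.5)/7-.5,z).round(4))
E
python3 - <<'E'
import cv2
s=cv2.imread("pics/scene0.png")
cv2.imwrite("pics/ovens.png",cv2.resize(s[165:350,180:380],None,fx=3.2,fy=3.2,interpolation=cv2.INTER_CUBIC))
E
```

```text
FL [0.5783 0.1505 0.145 ]
FR [ 0.5853 -0.2068  0.145 ]
RL [0.8331 0.1591 0.145 ]
RR [ 0.8442 -0.1984  0.145 ]
barL [0.5965 0.0889 0.202 ]
barR [ 0.5982 -0.0285  0.202 ]
pullL [0.4081 0.0807 0.067 ]
pullR [ 0.4115 -0.0261  0.067 ]
panL [0.4455 0.1277 0.105 ]
panR [ 0.4564 -0.0769  0.105 ]
trL [0.5912 0.1434 0.03  ]
[-0.007085    0.35734395  0.        ] [-0.01093794  0.2045865   0.        ] [-0.25483423 -0.00861003  0.        ]
[[ 0.6336 -0.4137  0.008 ]
 [ 0.5932 -0.3712  0.008 ]
 [ 0.5352 -0.4292  0.008 ]
 [ 0.5756 -0.4712  0.008 ]] [ 0.58438633 -0.42132209  0.008     ]
0.058593300243833184 133.52740659102295
0.0821087907149689 -135.00171330240076
0.05821308157094044 -46.06914796283158
0.08169007027680268 44.73806375602058
scene [ 0.5776 -0.4749  0.008 ]
scene [ 0.5336 -0.4314  0.008 ]
scene [ 0.5935 -0.376   0.008 ]
scene [ 0.6332 -0.4192  0.008 ]
```

View pics/ovens.png

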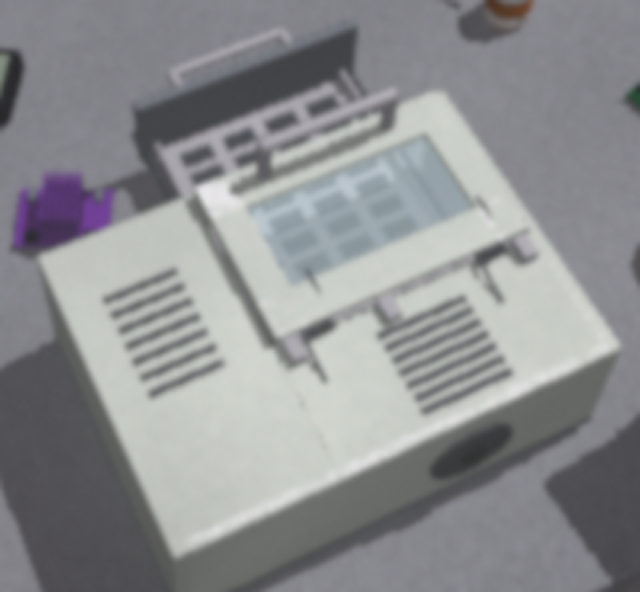

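The crop confirms it: green board with a grey heatsink, board centre at top (366,189). Its centre is about (0.584, -0.423), and the 84 mm side points at +45°. The sizes come out at 58×82 mm, which fits. Next I'll look at the tool geometry.

```bash
python3 - <<'E'
from h import *
from scipy.spatial.transform import Rotation as Ro
print(grip_point_offset)
o=get_obs(); R=Ro.from_quat(o["tool_rot"]).as_matrix(); print(R.round(3))
print(np.degrees(np.arctan2(R[1,2],R[0,2])))
i=camera_info("wrist"); c=-i["R"].T@i["t"]; print("cam in tool",R.T@(c-o["position"]))
a=o["q"]; print(a)
E
```

```text
0.0187
[[ 0.911 -0.001  0.412]
 [-0.412 -0.001  0.911]
 [-0.    -1.    -0.002]]
65.66011719630275
cam in tool [-0.06714454 -0.16101012 -0.00021992]
[ 9.67512283e-01  5.28280591e-01  1.43362017e+00  4.68584540e-06
  1.18136909e+00 -1.78474483e-01]
```

Request:
{"op": "jog_arm", "data": {
  "increments": [
    [[0, 0, -1, 0.014, -0.045, 0.01, -1], [0, 0, -2, 0.028, -0.09, 0.02, -1], [0, 0, -3, 0.042, -0.135, 0.03, -1], [0, 0, -4, 0.056, -0.18, 0.04, -1], [0, 0, -5, 0.07, -0.225, 0.04, -1], [0, 0, -6, 0.084, -0.27, 0.04, -1], [0, 0, -7, 0.098, -0.315, 0.04, -1], [0, 0, -7, 0.112, -0.36, 0.04, -1]]
  ],
  "squeeze": 15
}}

```text
time: 0.95
position: [0.3693, 0.2073, 0.2619]
tool_rot: [0.681, -0.191, 0.191, -0.68]
ft_force: [1.5, 1.1, 0.5]
grip_width: 0.0872
```

Request:
{"op": "jog_arm", "data": {
  "increments": [
    [[0, 0, -1, 0.014, -0.045, 0, -1], [0, 0, -2, 0.028, -0.09, 0, -1], [0, 0, -3, 0.042, -0.135, 0, -1], [0, 0, -4, 0.056, -0.18, 0, -1], [0, 0, -5, 0.07, -0.225, 0, -1], [0, 0, -6, 0.084, -0.27, 0, -1], [0, 0, -7, 0.098, -0.315, 0, -1], [0, 0, -7, 0.112, -0.36, 0, -1]]
  ]
}}

```text
time: 1.75
position: [0.4814, -0.1547, 0.2617]
tool_rot: [0.668, -0.233, 0.232, -0.667]
ft_force: [0.7, 0.3, 0.8]
grip_width: 0.0868
```

Request:
{"op": "jog_arm", "data": {
  "increments": [
    [[0, 0, -1, 0.017, -0.045, 0, -1], [0, 0, -2, 0.034, -0.09, 0, -1], [0, 0, -3, 0.05, -0.135, -0.01, -1], [0, 0, -5, 0.07, -0.18, -0.02, -1], [0, 0, -7, 0.086, -0.225, -0.04, -1], [0, 0, -7, 0.103, -0.268, -0.06, -1], [0, 0, -7, 0.103, -0.268, -0.06, -1], [0, 0, -7, 0.103, -0.268, -0.06, -1]]
  ]
}}

```text
time: 2.55
position: [0.5834, -0.423, 0.1991]
tool_rot: [-0.652, 0.275, -0.272, 0.652]
ft_force: [0.2, -0.3, 0.7]
grip_width: 0.0872
```

```bash
python3 - <<'E'
from h import *
import pickle
o=get_obs(); i=camera_info("wrist"); im=cv2.cvtColor(camera("wrist"),cv2.COLOR_RGB2BGR)
pickle.dump(i,open("wi1.pkl","wb"))
cv2.imwrite("pics/w1.png",im); print(o["position"],o["tool_rot"])
for z,X in((.008,(.5844,-.423)),(.044,(.5844,-.423))): print(px("wrist",(*X,z),i))
E
```

```text
[ 0.58343842 -0.42298584  0.19905701] [-0.65182071  0.27498074 -0.27159824  0.65249502]
[255.97973279 174.24380414]
[256.04002401 180.83722361]
```

View pics/w1.png

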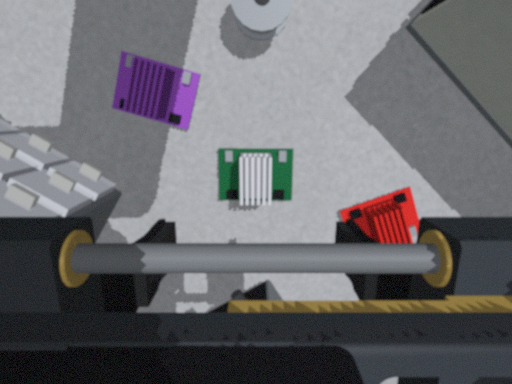

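The wrist view shows the green board centred at (255,175), with the prediction at (256,174), and aligned with the jaws. The red decoy at (380,220) is close to the right finger, so I'll check its clearance.

```bash
python3 - <<'E'
from h import *
from scipy.spatial.transform import Rotation as Ro
import pickle
i=pickle.load(open("wi1.pkl","rb")); o=get_obs(); R=Ro.from_quat(o["tool_rot"]).as_matrix()
print(np.degrees(np.arctan2(R[1,2],R[0,2])))
for n,p,z in(("red",(341,211),.008),("red2",(410,187),.008),("red3",(362,215),.03),("g tl",(219,149),.008),("g tr",(293,149),.008),("g br",(292,200),.008),("g bl",(221,200),.008),("hs tl",(239,154),.044),("hs tr",(271,154),.044),("hs bl",(238,206),.044),("hs br",(272,206),.044)):
    X=onz("wrist",*p,z,i); print(n,X.round(4),(R.T@(X-o["position"])).round(4))
E
```

```text
44.59581739128597
red [ 0.6855 -0.3845  0.008 ] [0.0453 0.1925 0.0989]
red2 [ 0.7202 -0.3101  0.008 ] [0.0167 0.1925 0.1759]
red3 [ 0.6961 -0.3709  0.03  ] [0.043  0.1705 0.116 ]
g tl [ 0.5352 -0.4315  0.008 ] [-0.0268  0.1928 -0.0411]
g tr [ 0.5937 -0.3739  0.008 ] [-0.0267  0.1928  0.041 ]
g br [ 0.6353 -0.4154  0.008 ] [0.032  0.1926 0.0415]
g bl [ 0.5768 -0.4729  0.008 ] [ 0.0319  0.1926 -0.0405]
hs tl [ 0.553  -0.4154  0.044 ] [-0.0258  0.1568 -0.0172]
hs tr [ 0.5758 -0.393   0.044 ] [-0.0258  0.1568  0.0149]
hs bl [ 0.5898 -0.4553  0.044 ] [ 0.0284  0.1566 -0.0189]
hs br [ 0.615  -0.4304  0.044 ] [0.0284 0.1566 0.0165]
```

Request:
{"op": "jog_arm", "data": {
  "increments": [
    [[0, 0, 0, 0.001, -0.001, -0.04, -1], [0, 0, 0, 0.0015, -0.0015, -0.08, -1], [0, 0, 0, 0.0015, -0.0015, -0.12, -1], [0, 0, 0, 0.0015, -0.0015, -0.15, -1], [0, 0, 0, 0.0015, -0.0015, -0.17, -1], [0, 0, 0, 0.0015, -0.0015, -0.184, -1], [0, 0, 0, 0.0015, -0.0015, -0.184, -1], [0, 0, 0, 0.0015, -0.0015, -0.184, -1]]
  ]
}}

```text
time: 3.4
position: [0.5861, -0.4235, 0.0184]
tool_rot: [0.653, -0.273, 0.272, -0.652]
ft_force: [0.8, -0.5, 0.0]
grip_width: 0.0873
```

Request:
{"op": "jog_arm", "data": {
  "increments": [
    [[0, 0, 0, 0, 0, 0, 0], [0, 0, 0, 0, 0, 0, 0.3], [0, 0, 0, 0, 0, 0, 1], [0, 0, 0, 0, 0, 0, 1], [0, 0, 0, 0, 0, 0, 1], [0, 0, 0, 0, 0, 0, 1], [0, 0, 0, 0, 0, 0, 1], [0, 0, 0, 0, 0, 0, 1]]
  ],
  "squeeze": 20
}}

```text
time: 4.2
position: [0.5859, -0.4236, 0.0183]
tool_rot: [0.653, -0.273, 0.272, -0.652]
ft_force: [-0.4, -0.5, 0.7]
grip_width: 0.032
```

Request:
{"op": "jog_arm", "data": {
  "increments": [
    [[0, 0, 0, 0, 0, 0.01, 1], [0, 0, 0, 0, 0, 0.03, 1], [0, 0, 0, 0, 0, 0.06, 1], [0, 0, 0, 0, 0, 0.1, 1], [0, 0, 0, 0, 0, 0.14, 1], [0, 0, 4, -0.01, 0.02, 0.18, 1], [0, 0, 8, -0.02, 0.05, 0.2, 1], [0, 0, 12, -0.03, 0.08, 0.21, 1]]
  ]
}}

```text
time: 5.0
position: [0.5565, -0.3438, 0.2319]
tool_rot: [0.679, -0.201, 0.204, -0.677]
ft_force: [1.3, -0.2, -2.9]
grip_width: 0.0318
```

Request:
{"op": "jog_arm", "data": {
  "increments": [
    [[0, 0, 5, -0.01, 0.04, 0, 1], [0, 0, 10, -0.02, 0.08, 0, 1], [0, 0, 15, -0.03, 0.12, 0, 1], [0, 0, 20, -0.04, 0.16, 0, 1], [0, 0, 25, -0.04, 0.2, 0, 1], [0, 0, 30, -0.04, 0.24, 0, 1], [0, 0, 33, -0.04, 0.28, 0, 1], [0, 0, 35, -0.04, 0.32, 0, 1]]
  ]
}}

```text
time: 5.8
position: [0.516, -0.0221, 0.2324]
tool_rot: [0.708, 0.013, -0.01, -0.706]
ft_force: [-0.7, 0.1, -1.5]
grip_width: 0.032
```

```bash
cat > st.py <<'E'
from h import *
from scipy.spatial.transform import Rotation as Ro
o=get_obs(); R=Ro.from_quat(o["tool_rot"]).as_matrix()
print(o["position"].round(4),"jawyaw",np.degrees(np.arctan2(R[1,2],R[0,2])).round(2),"tooly",R[:,1].round(4),o["grip_width"].round(4),o["q"].round(3),o["ft_force"].round(2))
E
python3 st.py; python3 - <<'E'
from h import *
for n in("top","scene"):
    cv2.imwrite(f"pics/{n}1.png",cv2.cvtColor(camera(n),cv2.COLOR_RGB2BGR))
s=cv2.imread("pics/top1.png"); cv2.imwrite("pics/t1z.png",cv2.resize(s[95:295,195:345],None,fx=3,fy=3,interpolation=cv2.INTER_CUBIC))
E
```

```text
Traceback (most recent call last):
  File "st.py", line 4, in <module>
    print(o["position"].round(4),"jawyaw",np.degrees(np.arctan2(R[1,2],R[0,2])).round(2),"tooly",R[:,1].round(4),o["grip_width"].round(4),o["q"].round(3),o["ft_force"].round(2))
                                                                                                                 ^^^^^^^^^^^^^^^^^^^^^
AttributeError: 'float' object has no attribute 'round'
```

View pics/t1z.png

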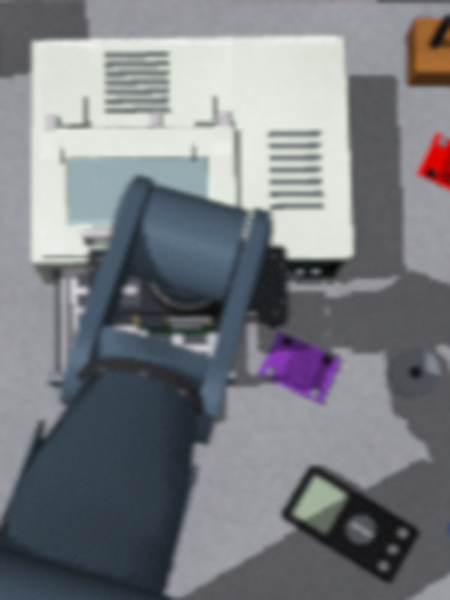

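View pics/scene1.png

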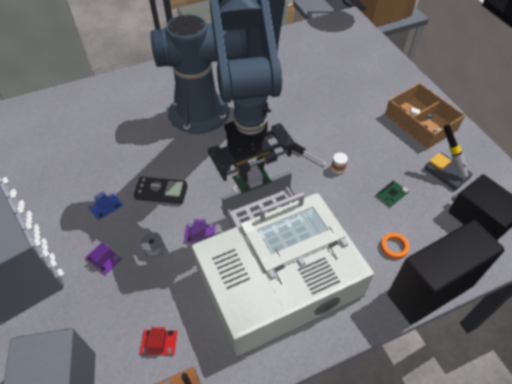

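Request:
{"op": "jog_arm", "data": {
  "increments": [
    [[0, 0, 0, 0.0, 0.025, 0, 1], [0, 0, 0, 0.001, 0.051, 0, 1], [0, 0, 0, 0.001, 0.051, 0, 1], [0, 0, 0, 0.001, 0.051, 0, 1]]
  ]
}}

```text
time: 6.3
position: [0.5159, 0.0318, 0.2325]
tool_rot: [-0.707, -0.014, 0.012, 0.707]
ft_force: [0.4, -0.1, -1.5]
grip_width: 0.032
```

```bash
sed -i 's/o\["grip_width"\].round(4)/round(o["grip_width"],4)/' st.py; python3 st.py; python3 - <<'E'
from h import *
import pickle
i=camera_info("wrist"); pickle.dump(i,open("wi2.pkl","wb"))
cv2.imwrite("pics/w2.png",cv2.cvtColor(camera("wrist"),cv2.COLOR_RGB2BGR))
E
```

```text
[0.5159 0.0318 0.2325] jawyaw 92.14 tooly [ 3.4e-03  3.0e-04 -1.0e+00] 0.032 [-1.550e-01  3.680e-01  1.692e+00  1.000e-03  1.078e+00 -1.764e+00] [ 0.37 -0.11 -1.51]
```

View pics/w2.png

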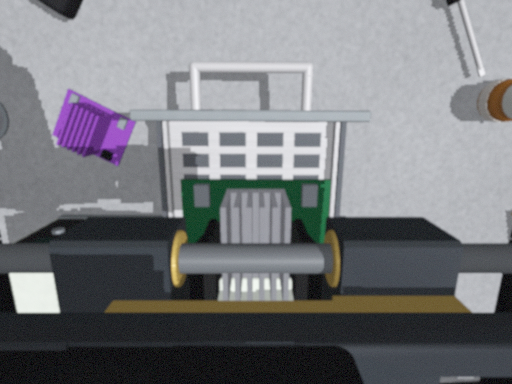

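```bash
python3 - <<'E'
from h import *
import pickle
i=pickle.load(open("wi2.pkl","rb"))
for n,p,z in(("pullL",(311,67),.067),("pullR",(192,67),.067),("panL front",(369,111),.105),("panR",(131,111),.105),("panback L",(369,121),.105),("panback R",(131,121),.105),("lip R",(167,200),.048),("lip L",(337,200),.048),("holeL",(324,130),.036),("holeR",(182,130),.036),("brdL",(329,180),.222),("brdR",(183,180),.222)):
    print(n,onz("wrist",*p,z,i).round(4))
E
```

```text
pullL [0.4057 0.082  0.067 ]
pullR [ 0.4101 -0.033   0.067 ]
panL front [0.4451 0.13   0.105 ]
panR [ 0.4529 -0.0799  0.105 ]
panback L [0.4537 0.1311 0.105 ]
panback R [ 0.4616 -0.0805  0.105 ]
lip R [ 0.5504 -0.0666  0.048 ]
lip L [0.5433 0.1261 0.048 ]
holeL [0.4666 0.1068 0.036 ]
holeR [ 0.4725 -0.0507  0.036 ]
brdL [0.484  0.0715 0.222 ]
brdR [ 0.487  -0.0093  0.222 ]
```

Request:
{"op": "jog_arm", "data": {
  "increments": [
    [[0, 0, 0, 0, -0.002, -0.03, 1], [0, 0, 0, 0, -0.002, -0.06, 1], [0, 0, 0, 0, -0.002, -0.09, 1], [0, 0, 0, 0, -0.002, -0.12, 1], [0, 0, 0, 0, -0.002, -0.145, 1], [0, 0, 0, 0, -0.002, -0.16, 1], [0, 0, 0, 0, -0.002, -0.17, 1], [0, 0, 0, 0, -0.002, -0.17, 1]]
  ]
}}

```text
time: 7.15
position: [0.5156, 0.0284, 0.0615]
tool_rot: [-0.707, -0.013, 0.012, 0.707]
ft_force: [-0.2, -0.9, -2.0]
grip_width: 0.032
```

Request:
{"op": "jog_arm", "data": {
  "increments": [
    [[0, 0, 0, 0, 0, -0.002, 1], [0, 0, 0, 0, 0, -0.004, 1], [0, 0, 0, 0, 0, -0.004, 1], [0, 0, 0, 0, 0, -0.004, 1]]
  ]
}}

```text
time: 7.55
position: [0.516, 0.0284, 0.058]
tool_rot: [-0.707, -0.013, 0.012, 0.707]
ft_force: [0.4, -0.3, -2.0]
grip_width: 0.0317
```

```bash
python3 st.py
```

```text
[0.516  0.0284 0.058 ] jawyaw 92.01 tooly [ 2.4e-03  3.0e-04 -1.0e+00] 0.0317 [-1.620e-01  6.480e-01  1.836e+00  1.000e-03  6.560e-01 -1.769e+00] [ 0.41 -0.28 -2.  ]
```

Bottom of the board is at about 0.040, and I need 0.036. I'll creep down until contact shows.

Request:
{"op": "jog_arm", "data": {
  "increments": [
    [[0, 0, 0, 0, 0, -0.001, 1], [0, 0, 0, 0, 0, -0.002, 1], [0, 0, 0, 0, 0, -0.003, 1], [0, 0, 0, 0, 0, -0.003, 1]]
  ]
}}

```text
time: 7.95
position: [0.5158, 0.0285, 0.0549]
tool_rot: [-0.707, -0.013, 0.012, 0.707]
ft_force: [-0.2, 0.8, -1.8]
grip_width: 0.0319
```

Request:
{"op": "jog_arm", "data": {
  "increments": [
    [[0, 0, 0, 0, 0, -0.001, 1], [0, 0, 0, 0, 0, -0.002, 1], [0, 0, 0, 0, 0, -0.002, 1]]
  ]
}}

```text
time: 8.25
position: [0.5165, 0.0285, 0.0541]
tool_rot: [-0.707, -0.014, 0.011, 0.707]
ft_force: [-0.4, 0.6, 8.6]
grip_width: 0.0321
```

Request:
{"op": "jog_arm", "data": {
  "increments": [
    [[0, 0, 0, 0, 0, 0.001, 0.2], [0, 0, 0, 0, 0, 0.001, 0], [0, 0, 0, 0, 0, 0.001, -0.3], [0, 0, 0, 0, 0, 0.001, -0.6], [0, 0, 0, 0, 0, 0.001, -0.6], [0, 0, 0, 0, 0, 0.01, -0.6], [0, 0, 0, 0, 0, 0.03, -0.6], [0, 0, 0, 0, 0, 0.06, -0.6]]
  ]
}}

```text
time: 9.05
position: [0.5152, 0.0286, 0.1139]
tool_rot: [-0.707, -0.012, 0.012, 0.707]
ft_force: [0.4, -0.3, 0.1]
grip_width: 0.0688
```

Request:
{"op": "jog_arm", "data": {
  "increments": [
    [[0, 0, 0, 0, 0, 0.04, -0.6], [0, 0, 0, 0, 0, 0.08, -0.6], [0, 0, 0, 0, 0, 0.11, -0.6], [0, 0, 0, -0.02, 0, 0.12, 0], [0, 0, 0, -0.06, 0, 0.12, 1], [0, 0, 0, -0.1, 0, 0.12, 1], [0, 0, 0, -0.13, 0, 0.12, 1], [0, 0, 0, -0.155, 0, 0.12, 1]]
  ]
}}

```text
time: 9.85
position: [0.3578, 0.029, 0.2342]
tool_rot: [-0.707, -0.012, 0.013, 0.707]
ft_force: [-0.2, 1.0, 0.2]
grip_width: 0.0378
```

```bash
python3 st.py; python3 - <<'E'
from h import *
import pickle
i=camera_info("wrist"); pickle.dump(i,open("wi3.pkl","wb"))
cv2.imwrite("pics/w3.png",cv2.cvtColor(camera("wrist"),cv2.COLOR_RGB2BGR))
cv2.imwrite("pics/scene3.png",cv2.cvtColor(camera("scene"),cv2.COLOR_RGB2BGR))
im=cv2.imread("pics/scene3.png"); cv2.imwrite("pics/s3z.png",cv2.resize(im[120:300,180:380],None,fx=3.2,fy=3.2,interpolation=cv2.INTER_CUBIC))
E
```

```text
[0.3578 0.029  0.2342] jawyaw 92.02 tooly [-5.e-04  8.e-04 -1.e+00] 0.0378 [-2.340e-01  1.430e-01  2.032e+00  1.000e-03  9.670e-01 -1.841e+00] [-0.16  0.99  0.23]
```

View pics/w3.png

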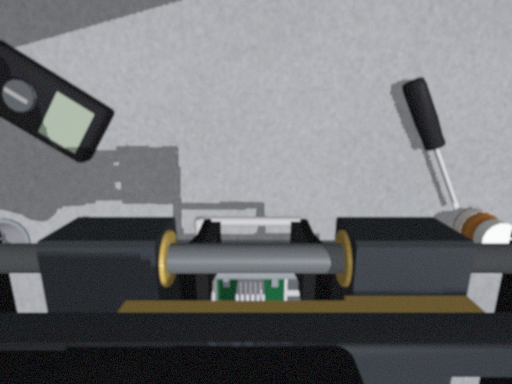

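View pics/s3z.png

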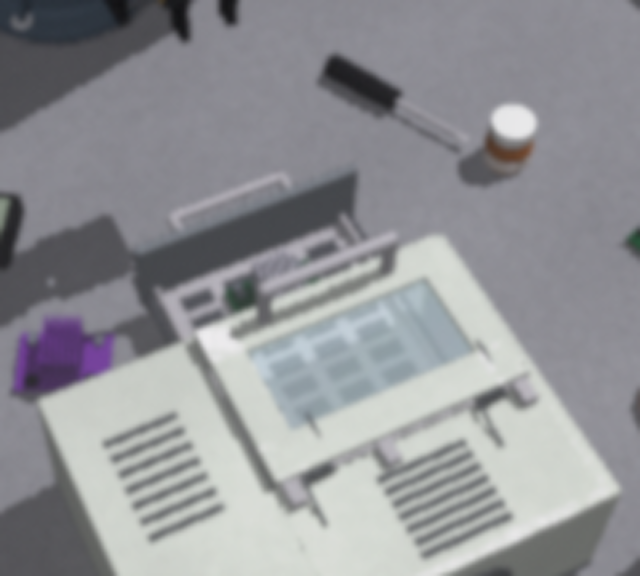

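Request:
{"op": "jog_arm", "data": {
  "increments": [
    [[0, 0, 0, 0.018, -0.002, 0, 1], [0, 0, 0, 0.018, -0.002, -0.04, 1], [0, 0, 0, 0.018, -0.002, -0.08, 1], [0, 0, 0, 0.018, -0.002, -0.12, 1], [0, 0, 0, 0.018, -0.002, -0.15, 1], [0, 0, 0, 0.018, -0.002, -0.17, 1], [0, 0, 0, 0.018, -0.002, -0.183, 1], [0, 0, 0, 0.018, -0.002, -0.183, 1]]
  ]
}}

```text
time: 10.75
position: [0.3763, 0.027, 0.0486]
tool_rot: [-0.706, -0.011, 0.014, 0.708]
ft_force: [-0.4, -0.4, 0.8]
grip_width: 0.0002
```

```bash
python3 st.py
```

```text
[0.3763 0.027  0.0486] jawyaw 91.98 tooly [-0.0045  0.0018 -1.    ] 0.0002 [-2.280e-01  5.960e-01  2.184e+00  2.000e-03  3.670e-01 -1.835e+00] [-0.41 -0.36  0.75]
```

Request:
{"op": "jog_arm", "data": {
  "increments": [
    [[0, 0, 0, 0.004, 0, 0, 1], [0, 0, 0, 0.009, 0, 0, 1], [0, 0, 0, 0.014, 0, 0, 1], [0, 0, 0, 0.019, 0, 0, 1], [0, 0, 0, 0.025, 0.001, 0, 1], [0, 0, 0, 0.032, 0.001, 0, 1], [0, 0, 0, 0.039, 0.001, 0, 1], [0, 0, 0, 0.046, 0.001, 0, 1]]
  ]
}}

```text
time: 11.55
position: [0.4226, 0.0283, 0.0487]
tool_rot: [-0.706, -0.01, 0.014, 0.708]
ft_force: [-2.4, 2.5, 1.5]
grip_width: 0.0007
```

Request:
{"op": "jog_arm", "data": {
  "increments": [
    [[0, 0, 0, 0.008, 0, 0, 1], [0, 0, 0, 0.016, 0.001, 0, 1], [0, 0, 0, 0.024, 0.001, 0, 1], [0, 0, 0, 0.032, 0.001, 0, 1], [0, 0, 0, 0.04, 0.001, 0, 1], [0, 0, 0, 0.048, 0.002, 0, 1], [0, 0, 0, 0.056, 0.002, 0, 1], [0, 0, 0, 0.064, 0.002, 0, 1]]
  ]
}}

```text
time: 12.35
position: [0.4871, 0.0304, 0.0486]
tool_rot: [-0.706, -0.01, 0.014, 0.708]
ft_force: [-2.0, 1.6, -0.4]
grip_width: 0.0002
```

```bash
python3 st.py
```

```text
[0.4871 0.0304 0.0486] jawyaw 91.97 tooly [-0.0054  0.0024 -1.    ] 0.0002 [-0.168  0.647  1.906  0.003  0.594 -1.775] [-1.97  1.62 -0.37]
```

Request:
{"op": "jog_arm", "data": {
  "increments": [
    [[0, 0, 0, 0.005, 0, 0, 1], [0, 0, 0, 0.01, 0, 0, 1], [0, 0, 0, 0.014, 0, 0, 1], [0, 0, 0, 0.018, 0, 0, 1]]
  ]
}}

```text
time: 12.75
position: [0.5052, 0.0306, 0.0486]
tool_rot: [-0.706, -0.01, 0.014, 0.708]
ft_force: [-2.0, 1.4, 0.6]
grip_width: 0.0006
```

Request:
{"op": "jog_arm", "data": {
  "increments": [
    [[0, 0, 0, 0.003, 0, 0, 1], [0, 0, 0, 0.006, 0, 0, 1], [0, 0, 0, 0.009, 0, 0, 1]]
  ]
}}

```text
time: 13.05
position: [0.5095, 0.0308, 0.0484]
tool_rot: [-0.706, -0.007, 0.018, 0.708]
ft_force: [-12.5, -2.3, 9.6]
grip_width: 0.0005
```

Request:
{"op": "jog_arm", "data": {
  "increments": [
    [[0, 0, 0, 0.003, 0, 0, 1], [0, 0, 0, 0.003, 0, 0, 1], [0, 0, 0, 0.003, 0, 0, 1], [0, 0, 0, -0.01, 0, 0, 1], [0, 0, 0, -0.03, 0, 0.0, 1], [0, 0, 0, -0.05, 0, 0.03, 1], [0, 0, 0, -0.07, 0, 0.07, 1], [0, 0, 0, -0.08, 0, 0.11, 1]]
  ]
}}

```text
time: 13.85
position: [0.4281, 0.0306, 0.1592]
tool_rot: [-0.706, -0.006, 0.019, 0.708]
ft_force: [1.0, -0.3, 0.2]
grip_width: 0.0006
```

Request:
{"op": "jog_arm", "data": {
  "increments": [
    [[0, 0, 0, -0.02, 0, 0.04, 0.6], [0, 0, 0, -0.02, 0, 0.08, 0.2], [0, 0, 0, -0.02, 0, 0.12, 0.2], [0, 0, 0, -0.02, 0, 0.14, 0.2]]
  ]
}}

```text
time: 14.25
position: [0.4107, 0.0299, 0.3033]
tool_rot: [-0.707, -0.01, 0.015, 0.707]
ft_force: [0.5, 0.2, -0.9]
grip_width: 0.0245
```

```bash
python3 st.py; python3 - <<'E'
from h import *
for n in("top","scene"):
    cv2.imwrite(f"pics/{n}4.png",cv2.cvtColor(camera(n),cv2.COLOR_RGB2BGR))
a=cv2.imread("pics/top4.png"); b=cv2.imread("pics/scene4.png")
cv2.imwrite("pics/t4z.png",cv2.resize(a[95:245,195:325],None,fx=4,fy=4,interpolation=cv2.INTER_CUBIC))
cv2.imwrite("pics/s4z.png",cv2.resize(b[165:350,180:380],None,fx=3.2,fy=3.2,interpolation=cv2.INTER_CUBIC))
E
```

```text
[0.4107 0.0299 0.3033] jawyaw 92.01 tooly [-7.8e-03  6.0e-04 -1.0e+00] 0.0245 [-2.000e-01  1.290e-01  1.814e+00 -1.000e-03  1.207e+00 -1.805e+00] [ 0.47  0.18 -0.87]
```

View pics/t4z.png

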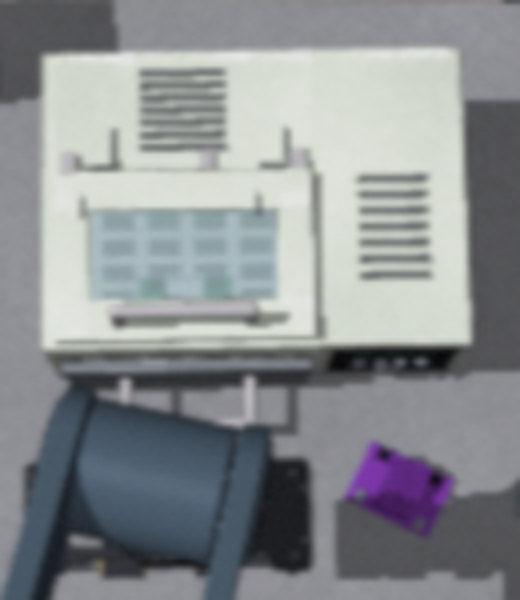

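View pics/s4z.png

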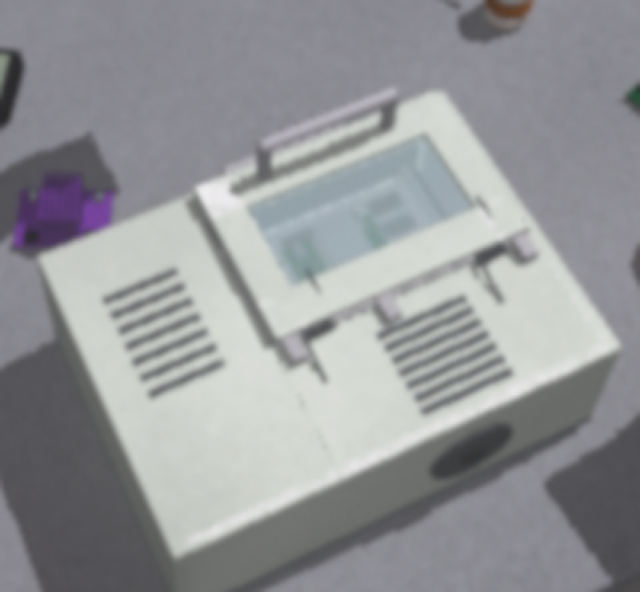

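```bash
python3 - <<'E'
from h import *
T=lambda u,v:(195+(u+.5)/4-.5,95+(v+.5)/4-.5)
S=lambda u,v:(180+(u+.5)/3.2-.5,165+(v+.5)/3.2-.5)
def tri(a,b):
    P=[camera_info(n)["K"]@np.c_[camera_info(n)["R"],camera_info(n)["t"]] for n in("top","scene")]
    X=cv2.triangulatePoints(P[0],P[1],np.array(a,float).reshape(2,1),np.array(b,float).reshape(2,1)); return (X[:3]/X[3]).ravel()
for a,b in(((111,311),(396,97)),((259,311),(262,148))): print("bar",tri(T(*a),S(*b)).round(4), onz("top",*T(*a),.202).round(4),onz("scene",*S(*b),.202).round(4))
for p in((62,379),(311,372)): print("panel front",onz("top",*T(*p),.105).round(4))
for p in((62,360),(311,357)): print("panel back",onz("top",*T(*p),.105).round(4))
for p in((43,345),(470,343)): print("oven front",onz("top",*T(*p),.145).round(4))
for p in ((150,290),(217,290)): print("board",onz("top",*T(*p),.044).round(4))
for p in ((300,240),(375,225)): print("board s",onz("scene",*S(*p),.044).round(4))
E
```

```text
bar [0.5962 0.0892 0.1978] [0.5956 0.0897 0.202 ] [0.5986 0.0868 0.202 ]
bar [ 0.5983 -0.0284  0.1998] [ 0.5974 -0.0293  0.202 ] [ 0.5999 -0.0282  0.202 ]
panel front [0.5566 0.1381 0.105 ]
panel front [ 0.566 -0.076  0.105]
panel back [0.5733 0.1386 0.105 ]
panel back [ 0.5791 -0.0759  0.105 ]
oven front [0.5783 0.1505 0.145 ]
oven front [ 0.5853 -0.2068  0.145 ]
board [0.6505 0.0676 0.044 ]
board [0.6514 0.0069 0.044 ]
board s [0.6015 0.0071 0.044 ]
board s [0.6142 0.0721 0.044 ]
```

The drawer looks shut and the board shows through the glass, but the panel measures a few mm short of fully closed. I'll check from above with the wrist camera before touching the hatch.

Request:
{"op": "jog_arm", "data": {
  "increments": [
    [[0, 0, 0, 0.03, 0, 0.04, 0], [0, 0, 0, 0.08, 0, 0.04, 0], [0, 0, 0, 0.13, 0, 0.04, 0], [0, 0, 0, 0.18, 0, 0.04, 0], [0, 0, 0, 0.22, 0, 0.04, 0], [0, 0, 0, 0.22, 0, 0.04, 0], [0, 0, 0, 0.22, 0, 0.04, 0]]
  ]
}}

```text
time: 15.05
position: [0.6314, 0.0296, 0.34]
tool_rot: [-0.707, -0.009, 0.016, 0.707]
ft_force: [-0.3, -0.1, 0.6]
grip_width: 0.0435
```

```bash
python3 st.py; python3 - <<'E'
from h import *
import pickle
i=camera_info("wrist"); pickle.dump(i,open("wi5.pkl","wb"))
im=cv2.cvtColor(camera("wrist"),cv2.COLOR_RGB2BGR)
cv2.imwrite("pics/w5.png",im); cv2.imwrite("pics/w5z.png",cv2.resize(im[0:240,100:420],None,fx=2.5,fy=2.5,interpolation=cv2.INTER_CUBIC))
E
```

```text
[0.6314 0.0296 0.34  ] jawyaw 92.0 tooly [-1.040e-02  6.000e-04 -9.999e-01] 0.0435 [-1.290e-01  4.400e-01  1.252e+00 -1.000e-03  1.460e+00 -1.735e+00] [-0.26 -0.08  0.64]
```

View pics/w5z.png

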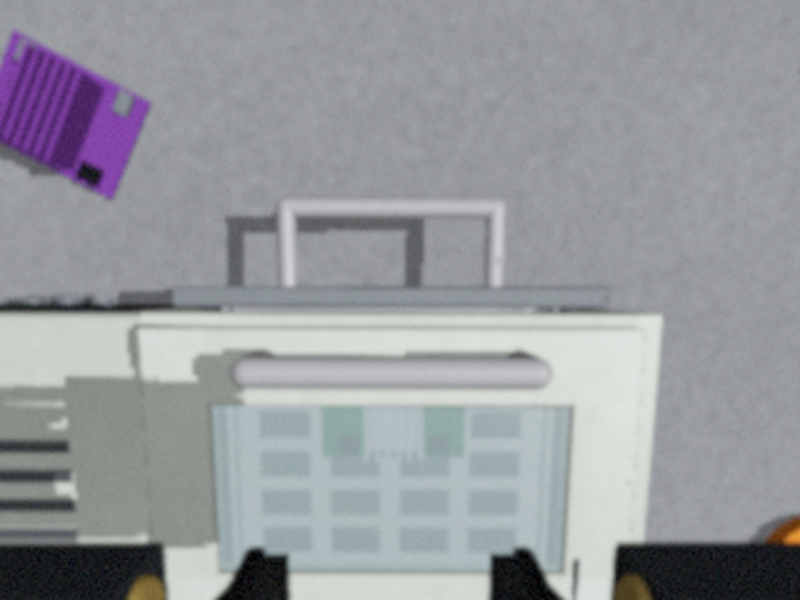

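```bash
python3 - <<'E'
from h import *
import pickle
i=pickle.load(open("wi5.pkl","rb"))
W=lambda u,v,z:onz("wrist",100+(u+.5)/2.5-.5,(v+.5)/2.5-.5,z,i).round(4)
print("pull",W(283,207,.067),W(502,207,.067))
print("pull z front",W(390,201,.067))
print("panel front",W(175,289,.105),W(608,289,.105))
print("panel back",W(175,304,.105),W(608,304,.105))
print("oven front",W(10,312,.145),W(390,314,.145),W(660,315,.145), "same as at z .036", W(390,310,.036))
print("bar",W(240,373,.202),W(545,373,.202))
print("board edges",W(324,455,.044),W(463,455,.044), "hs back", W(395,452,.08))
E
```

```text
pull [ 0.5269 -0.0285  0.067 ] [0.5228 0.0856 0.067 ]
pull z front [0.5219 0.0271 0.067 ]
panel front [ 0.5701 -0.0761  0.105 ] [0.5627 0.1348 0.105 ]
panel back [ 0.5772 -0.0763  0.105 ] [0.5698 0.1355 0.105 ]
oven front [ 0.5821 -0.1386  0.145 ] [0.5771 0.0287 0.145 ] [0.5733 0.148  0.145 ] same as at z .036 [0.5782 0.0292 0.036 ]
bar [ 0.599  -0.0273  0.202 ] [0.595  0.0877 0.202 ]
board edges [ 0.6631 -0.0068  0.044 ] [0.6602 0.0753 0.044 ] hs back [0.6524 0.0344 0.08  ]
```

```bash
python3 - <<'E'
import cv2
im=cv2.imread("pics/w5.png"); cv2.imwrite("pics/w5y.png",cv2.resize(im[100:150,140:360],None,fx=3.6,fy=8,interpolation=cv2.INTER_CUBIC))
E
```

```text
(no output)
```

View pics/w5y.png

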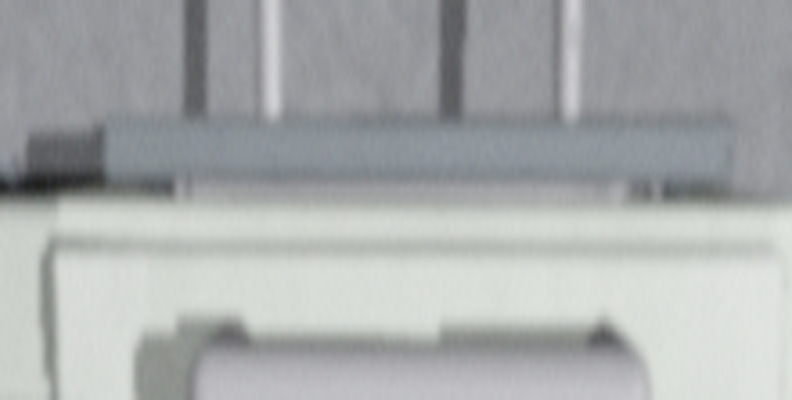

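The wrist view still shows a thin strip of tray, about 4–5 mm, between the panel (row 304) and the oven edge (row 313). That is too close to the 6 mm limit, so I'll push again, harder.

Request:
{"op": "jog_arm", "data": {
  "increments": [
    [[0, 0, 0, -0.05, 0, 0, 1], [0, 0, 0, -0.1, 0, 0, 1], [0, 0, 0, -0.15, 0, -0.02, 1], [0, 0, 0, -0.19, 0, -0.06, 1], [0, 0, 0, -0.19, 0, -0.11, 1], [0, 0, 0, -0.19, 0, -0.16, 1], [0, 0, 0, -0.19, 0, -0.21, 1], [0, 0, 0, -0.19, 0, -0.25, 1]]
  ]
}}

```text
time: 15.9
position: [0.4392, 0.0299, 0.0905]
tool_rot: [-0.707, -0.01, 0.015, 0.707]
ft_force: [0.9, 0.1, -0.6]
grip_width: 0.0006
```

Request:
{"op": "jog_arm", "data": {
  "increments": [
    [[0, 0, 0, 0, 0, -0.02, 1], [0, 0, 0, 0.01, 0, -0.036, 1], [0, 0, 0, 0.03, 0, -0.036, 1], [0, 0, 0, 0.045, 0, -0.036, 1], [0, 0, 0, 0.055, 0, -0.036, 1], [0, 0, 0, 0.06, 0, -0.036, 1], [0, 0, 0, 0.06, 0, -0.036, 1]]
  ]
}}

```text
time: 16.6
position: [0.4993, 0.0298, 0.0551]
tool_rot: [-0.707, -0.01, 0.015, 0.707]
ft_force: [0.1, -0.5, 0.3]
grip_width: 0.0004
```

Request:
{"op": "jog_arm", "data": {
  "increments": [
    [[0, 0, 0, 0.005, 0, 0, 1], [0, 0, 0, 0.01, 0, 0, 1], [0, 0, 0, 0.015, 0, 0, 1], [0, 0, 0, 0.02, 0, 0, 1], [0, 0, 0, 0.024, 0, 0, 1]]
  ]
}}

```text
time: 17.1
position: [0.5098, 0.0305, 0.0544]
tool_rot: [-0.706, -0.001, 0.026, 0.708]
ft_force: [-23.0, -6.3, 20.7]
grip_width: 0.0001
```

```bash
python3 st.py
```

```text
[0.5098 0.0305 0.0544] jawyaw 92.17 tooly [-0.0362  0.0012 -0.9993] 0.0001 [-0.157  0.659  1.823 -0.007  0.695 -1.76 ] [-23.02  -6.27  20.69]
```

The stop is at the same place (0.5095 at 12 N, 0.5098 at 23 N). The 117 mm of travel also fits, so the drawer is on its firm stop. Now the hatch.

Request:
{"op": "jog_arm", "data": {
  "increments": [
    [[0, 0, 0, -0.01, 0, 0, 1], [0, 0, 0, -0.04, 0, 0, 1], [0, 0, 0, -0.07, 0, 0.03, 1], [0, 0, 0, -0.08, 0, 0.08, 1], [0, 0, -5, -0.07, 0, 0.13, 0.5], [0, 0, -13, -0.05, 0, 0.18, 0.3], [0, 0, -21, -0.03, 0, 0.22, 0.3], [0, 0, -29, -0.01, 0, 0.25, 0.3]]
  ]
}}

```text
time: 17.9
position: [0.5015, 0.0305, 0.3084]
tool_rot: [-0.683, 0.176, -0.156, 0.691]
ft_force: [1.0, -0.3, 0.3]
grip_width: 0.0244
```

Request:
{"op": "jog_arm", "data": {
  "increments": [
    [[0, 0, -8, 0.02, 0, 0, 0.2], [0, 0, -16, 0.04, 0, 0, 0.2], [0, 0, -24, 0.06, 0, 0, 0.2], [0, 0, -32, 0.08, 0, 0, 0.2], [0, 0, -40, 0.097, 0, 0, 0.2], [0, 0, -48, 0.097, 0, 0, 0.2], [0, 0, -56, 0.097, 0, 0, 0.2], [0, 0, -61, 0.097, 0, 0, 0.2]]
  ]
}}

```text
time: 18.7
position: [0.5984, 0.0305, 0.308]
tool_rot: [-0.498, 0.5, -0.486, 0.515]
ft_force: [0.3, 0.7, 0.2]
grip_width: 0.035
```

```bash
python3 st.py; python3 - <<'E'
from h import *
import pickle
i=camera_info("wrist"); pickle.dump(i,open("wi6.pkl","wb"))
im=cv2.cvtColor(camera("wrist"),cv2.COLOR_RGB2BGR)
cv2.imwrite("pics/w6.png",im)
E
```

```text
[0.5984 0.0305 0.308 ] jawyaw 1.59 tooly [ 0.0027  0.0307 -0.9995] 0.035 [-0.151  0.407  1.396  0.032  1.341 -0.186] [0.33 0.66 0.19]
```

View pics/w6.png

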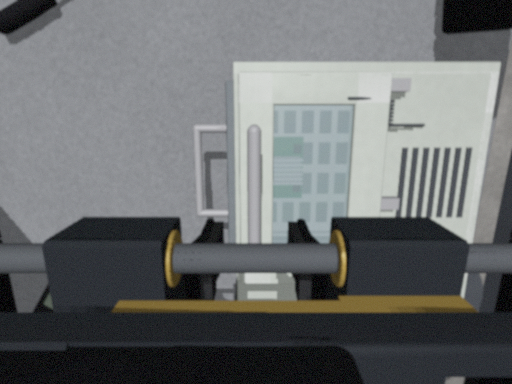

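Request:
{"op": "jog_arm", "data": {
  "increments": [
    [[-0.5, 0, 0, -0.001, 0, -0.03, 0.2], [-1, 0, 0, -0.001, 0, -0.06, 0.2], [-1.5, 0, 0, -0.001, 0, -0.08, 0.2], [-1.75, 0, 0, -0.001, 0, -0.09, 0.2], [-1.75, 0, 0, -0.001, 0, -0.09, 0.2]]
  ]
}}

```text
time: 19.25
position: [0.5964, 0.0308, 0.2167]
tool_rot: [-0.507, 0.493, -0.493, 0.507]
ft_force: [-0.4, 0.5, 0.7]
grip_width: 0.0349
```

```bash
python3 st.py; python3 - <<'E'
from h import *
import pickle
i=pickle.load(open("wi6.pkl","rb"))
for p in((254,135),(253,205)): print(onz("wrist",*p,.202,i).round(4))
cv2.imwrite("pics/w7.png",cv2.cvtColor(camera("wrist"),cv2.COLOR_RGB2BGR))
im=cv2.cvtColor(camera("scene"),cv2.COLOR_RGB2BGR)
cv2.imwrite("pics/s7z.png",cv2.resize(im[100:290,170:370],None,fx=3,fy=3,interpolation=cv2.INTER_CUBIC))
E
```

```text
[0.5964 0.0308 0.2167] jawyaw 1.56 tooly [-4.e-04  7.e-04 -1.e+00] 0.0349 [-1.360e-01  4.970e-01  1.511e+00  1.000e-03  1.135e+00 -1.630e-01] [-0.35  0.48  0.72]
[0.5961 0.0818 0.202 ]
[0.5969 0.0212 0.202 ]
```

View pics/w7.png

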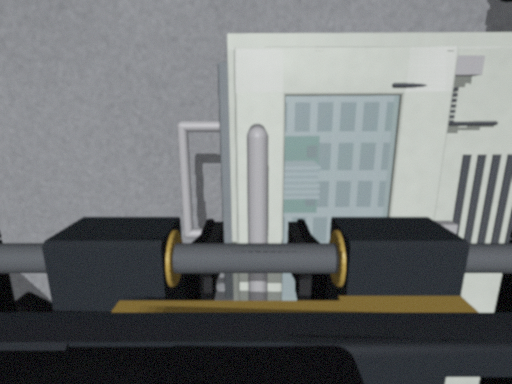

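View pics/s7z.png

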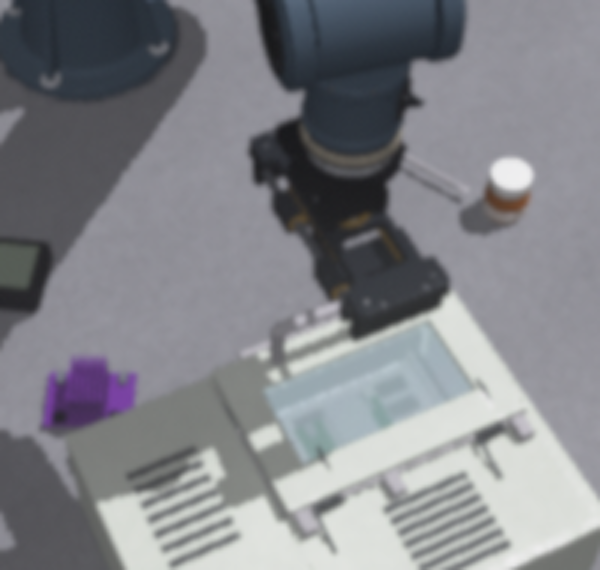

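Request:
{"op": "jog_arm", "data": {
  "increments": [
    [[0, 0, 0, 0, 0, -0.01, 0.2], [0, 0, 0, 0, 0, -0.02, 0.2], [0, 0, 0, 0, 0, -0.029, 0.2], [0, 0, 0, 0, 0, -0.029, 0.2], [0, 0, 0, 0, 0, -0.029, 0.6], [0, 0, 0, 0, 0, -0.029, 1], [0, 0, 0, 0, 0, -0.029, 1], [0, 0, 0, 0, 0, -0.029, 1]]
  ],
  "squeeze": 12
}}

```text
time: 20.15
position: [0.5974, 0.0305, 0.1901]
tool_rot: [-0.506, 0.492, -0.494, 0.507]
ft_force: [1.3, -0.3, 0.6]
grip_width: 0.0115
```

```bash
python3 st.py
```

```text
[0.5974 0.0305 0.1901] jawyaw 1.55 tooly [ 0.003 -0.    -1.   ] 0.0115 [-0.136  0.528  1.537  0.     1.073 -0.163] [ 1.25 -0.28  0.62]
```

```bash
cat > th.py <<'E'
import numpy as np
f,h=.130,.052
def d(t): return np.array([f-(f*np.cos(t)-h*np.sin(t)), f*np.sin(t)+h*np.cos(t)-h])
B=np.array([.5974,.1901])
def theta(p):  # from TCP x,z
    x=(f-(p[0]-B[0])); z=h+p[2]-B[1]
    return np.arctan2(z,x)-np.arctan2(h,f), np.hypot(x,z)-np.hypot(f,h)
E
python3 - <<'E'
from th import *
for t in np.arange(0,.91,.04): print(round(t,2),d(t).round(4))
E
```

```text
0.0 [0. 0.]
0.04 [0.0022 0.0052]
0.08 [0.0046 0.0102]
0.12 [0.0072 0.0152]
0.16 [0.0099 0.02  ]
0.2 [0.0129 0.0248]
0.24 [0.0161 0.0294]
0.28 [0.0194 0.0339]
0.32 [0.023  0.0383]
0.36 [0.0267 0.0425]
0.4 [0.0305 0.0465]
0.44 [0.0345 0.0504]
0.48 [0.0387 0.0542]
0.52 [0.043  0.0577]
0.56 [0.0475 0.0611]
0.6 [0.0521 0.0643]
0.64 [0.0568 0.0673]
0.68 [0.0616 0.0702]
0.72 [0.0666 0.0728]
0.76 [0.0716 0.0753]
0.8 [0.0767 0.0775]
0.84 [0.082  0.0795]
0.88 [0.0872 0.0813]
```

Request:
{"op": "jog_arm", "data": {
  "increments": [
    [[0, 0, 0, 0.001, 0, 0.0025, 1], [0, 0, 0, 0.0022, 0, 0.0052, 1], [0, 0, 0, 0.0046, 0, 0.0102, 1], [0, 0, 0, 0.0072, 0, 0.0152, 1], [0, 0, 0, 0.0099, 0, 0.02, 1], [0, 0, 0, 0.0129, 0, 0.0248, 1], [0, 0, 0, 0.0129, 0, 0.0248, 1]]
  ]
}}

```text
time: 20.85
position: [0.6103, 0.0308, 0.2158]
tool_rot: [-0.506, 0.493, -0.494, 0.508]
ft_force: [-2.3, 0.9, -0.8]
grip_width: 0.0114
```

```bash
python3 st.py; python3 -c "
from th import *; from rig import *
print(theta(get_obs()['position']))"
```

```text
[0.6103 0.0308 0.2158] jawyaw 1.56 tooly [ 2.7e-03  4.0e-04 -1.0e+00] 0.0114 [-1.330e-01  5.150e-01  1.478e+00  1.000e-03  1.146e+00 -1.600e-01] [-2.33  0.93 -0.76]
(np.float64(0.20559953807797188), np.float64(0.0005458606266028065))
```

Request:
{"op": "jog_arm", "data": {
  "increments": [
    [[0, 0, 0, 0.0032, 0, 0.0041, 1], [0, 0, 0, 0.0065, 0, 0.0086, 1], [0, 0, 0, 0.0101, 0, 0.013, 1], [0, 0, 0, 0.0138, 0, 0.0172, 1], [0, 0, 0, 0.0176, 0.001, 0.0212, 1], [0, 0, 0, 0.0216, 0.001, 0.0251, 1], [0, 0, 0, 0.0258, 0.001, 0.0289, 1], [0, 0, 0, 0.0258, 0.001, 0.0289, 1]]
  ]
}}

```text
time: 21.65
position: [0.6361, 0.0316, 0.2467]
tool_rot: [-0.506, 0.492, -0.494, 0.507]
ft_force: [-7.0, 0.7, 4.8]
grip_width: 0.0116
```

```bash
python3 st.py; python3 -c "
from th import *; from rig import *
print(theta(get_obs()['position']))
import cv2
im=cv2.cvtColor(camera('scene'),cv2.COLOR_RGB2BGR)
cv2.imwrite('pics/s8z.png',cv2.resize(im[100:290,170:370],None,fx=3,fy=3,interpolation=cv2.INTER_CUBIC))"
```

```text
[0.6361 0.0316 0.2467] jawyaw 1.57 tooly [ 2.4e-03 -2.0e-04 -1.0e+00] 0.0116 [-0.126  0.518  1.376  0.     1.245 -0.153] [-7.02  0.72  4.79]
(np.float64(0.491145741483844), np.float64(0.0019264561388087076))
```

View pics/s8z.png

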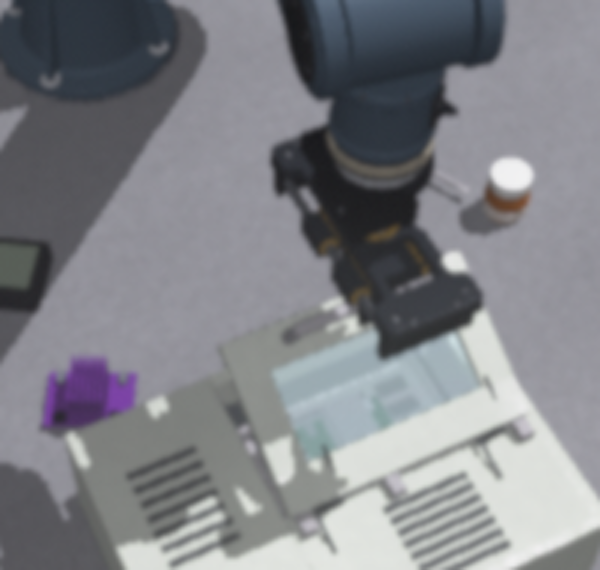

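Request:
{"op": "jog_arm", "data": {
  "increments": [
    [[0, 0, 0, 0.002, 0, 0.004, 1], [0, 0, 0, 0.0062, 0, 0.0074, 1], [0, 0, 0, 0.0108, 0, 0.0108, 1], [0, 0, 0, 0.0155, 0, 0.014, 1], [0, 0, 0, 0.02, 0.001, 0.017, 1], [0, 0, 0, 0.02, 0.001, 0.017, 1]]
  ]
}}

```text
time: 22.3
position: [0.6575, 0.0323, 0.2634]
tool_rot: [-0.506, 0.492, -0.494, 0.508]
ft_force: [4.8, 1.5, -10.5]
grip_width: 0.0113
```

```bash
python3 st.py; python3 -c "
from th import *; from rig import *
print(theta(get_obs()['position']))"
```

```text
[0.6575 0.0323 0.2634] jawyaw 1.57 tooly [ 0.0044 -0.001  -1.    ] 0.0113 [-1.200e-01  5.330e-01  1.300e+00 -1.000e-03  1.304e+00 -1.470e-01] [  4.83   1.52 -10.46]
(np.float64(0.6813001598203874), np.float64(0.003493733357287393))
```

Request:
{"op": "jog_arm", "data": {
  "increments": [
    [[0, 0, 0, 0.0028, 0, 0.0008, 1], [0, 0, 0, 0.0055, 0, 0.0018, 1], [0, 0, 0, 0.0082, 0, 0.003, 1], [0, 0, 0, 0.0108, 0, 0.0042, 1], [0, 0, 0, 0.0132, 0, 0.0052, 1], [0, 0, 0, 0.0155, 0, 0.0063, 1], [0, 0, 0, 0.0155, 0, 0.0063, 1]]
  ]
}}

```text
time: 23.0
position: [0.6735, 0.0326, 0.271]
tool_rot: [-0.505, 0.491, -0.495, 0.508]
ft_force: [-3.4, 3.8, 4.9]
grip_width: 0.0113
```

```bash
python3 st.py; python3 -c "
from th import *; from rig import *
print(theta(get_obs()['position']))
import cv2
for n in('scene','top'):
  im=cv2.cvtColor(camera(n),cv2.COLOR_RGB2BGR); cv2.imwrite(f'pics/{n}9.png',im)
im=cv2.imread('pics/scene9.png')
cv2.imwrite('pics/s9z.png',cv2.resize(im[140:310,200:380],None,fx=3.4,fy=3.4,interpolation=cv2.INTER_CUBIC))"
```

```text
[0.6735 0.0326 0.271 ] jawyaw 1.58 tooly [ 6.2e-03 -6.0e-04 -1.0e+00] 0.0113 [-0.117  0.55   1.248  0.     1.338 -0.145] [-3.38  3.83  4.89]
(np.float64(0.8052271225976859), np.float64(0.003410924779535446))
```

View pics/s9z.png

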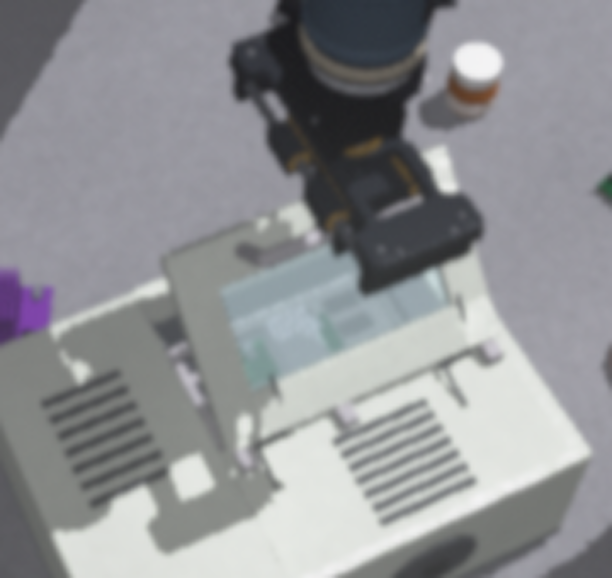

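```bash
python3 - <<'E'
from h import *
yaw=.035
ex=np.array([np.cos(yaw),np.sin(yaw),0]); ey=np.array([-np.sin(yaw),np.cos(yaw),0])
H=np.array([.597,.030,.15])+.130*ex
for n in ("scene","top"):
  for t in(0,.7,.75,.8,.85,.9):
    r=[]
    for y in(-.109,.109):
      f,h=.145,.010
      X=H+y*ey-(f*np.cos(t)-h*np.sin(t))*ex+np.array([0,0,f*np.sin(t)+h*np.cos(t)])
      p=px(n,X)
      r.append(((p-[200,140]+.5)*3.4-.5 if n=="scene" else (p-[190,95]+.5)*4-.5).round(0))
    print(n,t,r)
a=cv2.imread("pics/top9.png"); cv2.imwrite("pics/t9z.png",cv2.resize(a[95:215,190:330],None,fx=4,fy=4,interpolation=cv2.INTER_CUBIC))
E
```

```text
scene 0 [array([139., 284.]), array([396., 179.])]
scene 0.7 [array([159., 256.]), array([438., 143.])]
scene 0.75 [array([162., 257.]), array([442., 144.])]
scene 0.8 [array([166., 259.]), array([447., 145.])]
scene 0.85 [array([169., 262.]), array([452., 147.])]
scene 0.9 [array([173., 265.]), array([458., 149.])]
top 0 [array([339., 337.]), array([ 75., 342.])]
top 0.7 [array([343., 262.]), array([ 63., 267.])]
top 0.75 [array([343., 254.]), array([ 62., 259.])]
top 0.8 [array([344., 245.]), array([ 61., 251.])]
top 0.85 [array([344., 236.]), array([ 60., 242.])]
top 0.9 [array([344., 228.]), array([ 60., 233.])]
```

View pics/t9z.png

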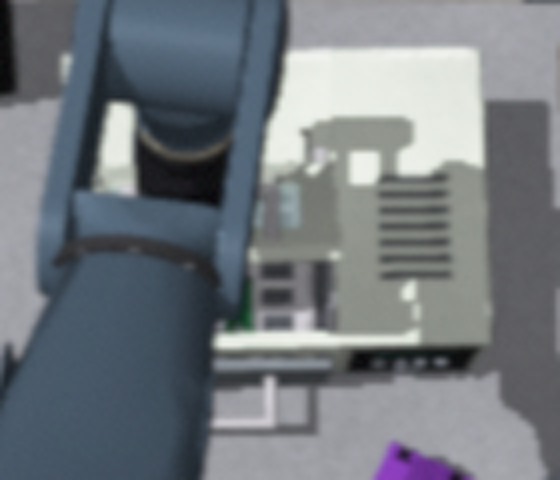

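Request:
{"op": "jog_arm", "data": {
  "increments": [
    [[0, 0, 0, 0.0025, 0, 0.0015, 1], [0, 0, 0, 0.005, 0, 0.0025, 1], [0, 0, 0, 0.0075, 0, 0.0035, 1], [0, 0, 0, 0.0098, 0, 0.0042, 1], [0, 0, 0, 0.0098, 0, 0.0042, 1], [0, 0, 0, 0.0098, 0, 0.0042, 1]]
  ]
}}

```text
time: 23.7
position: [0.6833, 0.0327, 0.2749]
tool_rot: [-0.506, 0.491, -0.495, 0.508]
ft_force: [-0.3, 2.6, -0.1]
grip_width: 0.0113
```

```bash
python3 st.py; python3 -c "
from th import *; from rig import *
print(theta(get_obs()['position']))
import cv2
im=cv2.cvtColor(camera('scene'),cv2.COLOR_RGB2BGR)
cv2.imwrite('pics/s10z.png',cv2.resize(im[140:310,200:380],None,fx=3.4,fy=3.4,interpolation=cv2.INTER_CUBIC))
im=cv2.cvtColor(camera('top'),cv2.COLOR_RGB2BGR)
cv2.imwrite('pics/t10z.png',cv2.resize(im[95:215,190:330],None,fx=4,fy=4,interpolation=cv2.INTER_CUBIC))"
```

```text
[0.6833 0.0327 0.2749] jawyaw 1.59 tooly [ 6.e-03 -5.e-04 -1.e+00] 0.0113 [-0.115  0.561  1.215  0.     1.359 -0.143] [-0.29  2.62 -0.12]
(np.float64(0.878552177359404), np.float64(0.003729648001475544))
```

View pics/s10z.png

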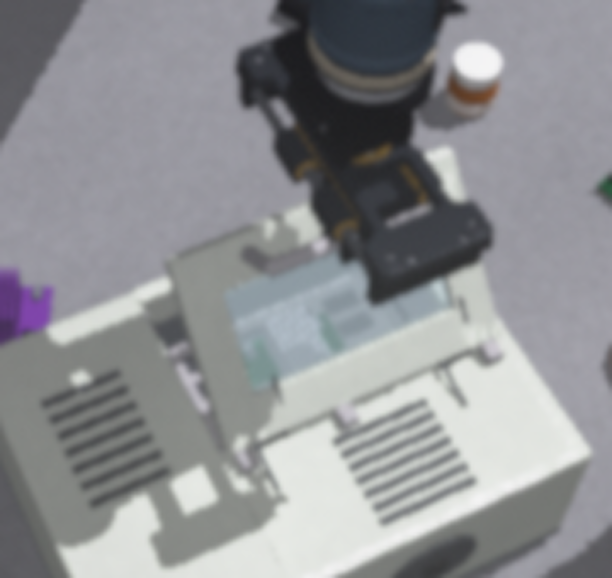

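View pics/t10z.png

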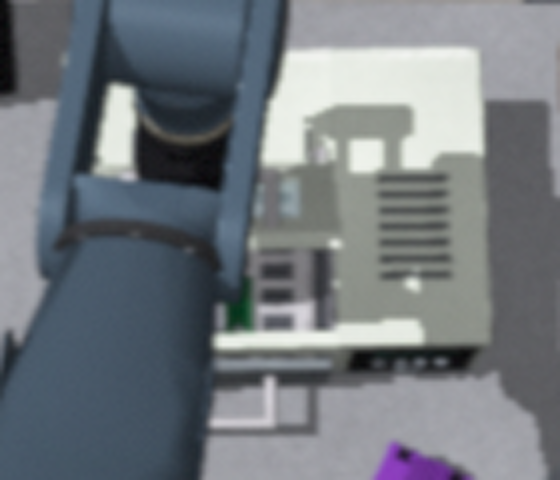

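Request:
{"op": "jog_arm", "data": {
  "increments": [
    [[0, 0, 0, -0.0025, 0, -0.0009, 1], [0, 0, 0, -0.006, 0, -0.0022, 1], [0, 0, 0, -0.0102, 0, -0.004, 1], [0, 0, 0, -0.0153, 0, -0.0063, 1], [0, 0, 0, -0.0202, 0, -0.0089, 1], [0, 0, 0, -0.0238, 0, -0.011, 1], [0, 0, 0, -0.0268, 0, -0.0128, 1], [0, 0, 0, -0.0268, 0, -0.0128, 1]]
  ]
}}

```text
time: 24.6
position: [0.6555, 0.0319, 0.2617]
tool_rot: [-0.506, 0.492, -0.495, 0.507]
ft_force: [0.0, -0.9, 1.6]
grip_width: 0.0117
```

```bash
python3 st.py; python3 - <<'E'
from th import *; from h import *
from scipy.optimize import least_squares
p=get_obs()['position']; print(theta(p))
P=np.array([(.5974,.1901),(.6103,.2158),(.6361,.2467),(.6575,.2634),(.6735,.271),(.6833,.2749),(p[0],p[2])])
r=least_squares(lambda c:np.hypot(P[:,0]-c[0],P[:,1]-c[1])-.14,[.727,.138]); print(r.x,r.fun)
a=np.arctan2(P[:,1]-r.x[1],-(P[:,0]-r.x[0])); print((a-np.arctan2(.052,.13)).round(3),(a-a[0]).round(3))
im=cv2.cvtColor(camera('scene'),cv2.COLOR_RGB2BGR); cv2.imwrite('pics/scene11.png',im)
cv2.imwrite('pics/s11z.png',cv2.resize(im[140:310,200:380],None,fx=3.4,fy=3.4,interpolation=cv2.INTER_CUBIC))
im=cv2.cvtColor(camera('top'),cv2.COLOR_RGB2BGR); cv2.imwrite('pics/top11.png',im)
cv2.imwrite('pics/t11z.png',cv2.resize(im[95:215,190:330],None,fx=4,fy=4,interpolation=cv2.INTER_CUBIC))
yaw=.035
ex=np.array([np.cos(yaw),np.sin(yaw),0]); ey=np.array([-np.sin(yaw),np.cos(yaw),0])
H=np.array([.597,.030,.15])+.130*ex
for t in(.55,.6,.65,.7,.75):
      f,h_=.145,.010
      X=H-.109*ey-(f*np.cos(t)-h_*np.sin(t))*ex+np.array([0,0,f*np.sin(t)+h_*np.cos(t)])
      print(t,((px("scene",X)-[200,140]+.5)*3.4-.5).round(),((px("top",X)-[190,95]+.5)*4-.5).round())
E
```

```text
[0.6555 0.0319 0.2617] jawyaw 1.57 tooly [ 0.0042 -0.0018 -1.    ] 0.0117 [-1.210e-01  5.320e-01  1.308e+00 -1.000e-03  1.298e+00 -1.480e-01] [ 0.04 -0.91  1.58]
(np.float64(0.6630244247585857), np.float64(0.0029768600908522957))
[0.7294261  0.14276443] [ 2.55293098e-04 -2.67318144e-04 -3.13335870e-04  4.50365865e-04
 -9.97111021e-05 -4.49115807e-05  3.96595592e-05]
[-0.036  0.169  0.459  0.653  0.779  0.854  0.634] [0.    0.206 0.495 0.689 0.815 0.891 0.67 ]
0.55 [151. 254.] [343. 284.]
0.6 [154. 254.] [343. 277.]
0.65 [156. 255.] [343. 270.]
0.7 [159. 256.] [343. 262.]
0.75 [162. 257.] [343. 254.]
```

View pics/s11z.png

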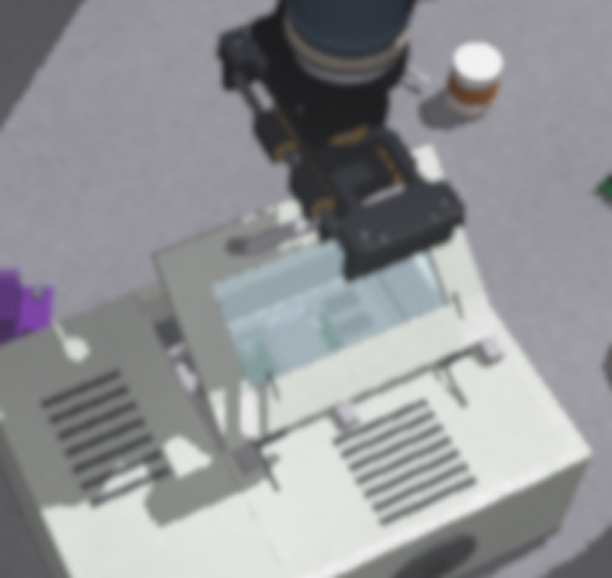

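View pics/t11z.png

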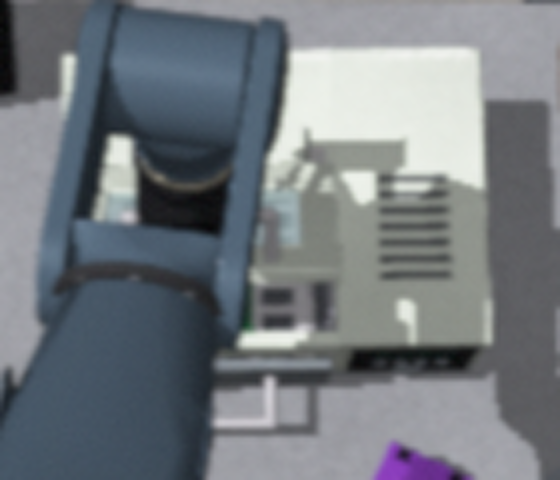

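Request:
{"op": "jog_arm", "data": {
  "increments": [
    [[0, 0, 0, 0, 0, 0, 1], [0, 0, 0, 0, 0, 0, 1], [0, 0, 0, 0, 0, 0, 1], [0, 0, 0, 0, 0, 0, 1], [0, 0, 0, 0, 0, 0, 1]]
  ]
}}

```text
time: 25.2
position: [0.6562, 0.0319, 0.2621]
tool_rot: [-0.506, 0.491, -0.495, 0.508]
ft_force: [0.5, -0.5, 1.9]
grip_width: 0.0116
```

```bash
python3 st.py; python3 - <<'E'
from h import *
from th import theta
print(theta(get_obs()['position']),get_obs()['joint_velocities'].round(4))
T=lambda u,v:(190+(u+.5)/4-.5,95+(v+.5)/4-.5)
print("pull",onz("top",*T(240,424),.067),onz("top",*T(268,422),.067))
print("panel front",onz("top",*T(300,378),.105),onz("top",*T(300,361),.105),"oven front",onz("top",*T(300,346),.145))
im=cv2.cvtColor(camera('wrist'),cv2.COLOR_RGB2BGR); cv2.imwrite('pics/w12.png',im)
s=cv2.imread("pics/scene0.png"); t=cv2.imread("pics/scene11.png")
cv2.imwrite("pics/cmp.png",cv2.addWeighted(cv2.absdiff(s,t),2,t,0.3,0))
E
```

```text
[0.6562 0.0319 0.2621] jawyaw 1.58 tooly [ 0.0054 -0.0019 -1.    ] 0.0116 [-1.210e-01  5.320e-01  1.306e+00 -1.000e-03  1.298e+00 -1.480e-01] [ 0.52 -0.45  1.88]
(np.float64(0.6692386034950388), np.float64(0.002993962928113575)) [ 0.0008  0.0024  0.0005  0.002  -0.0006  0.0009]
pull [0.52527277 0.00186054 0.067     ] [ 0.5274338  -0.02274246  0.067     ]
panel front [ 0.56036719 -0.04942843  0.105     ] [ 0.57523105 -0.04926678  0.105     ] oven front [ 0.58039547 -0.04804996  0.145     ]
```

View pics/w12.png

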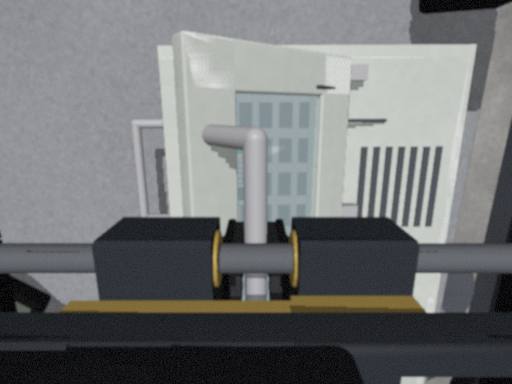

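View pics/cmp.png

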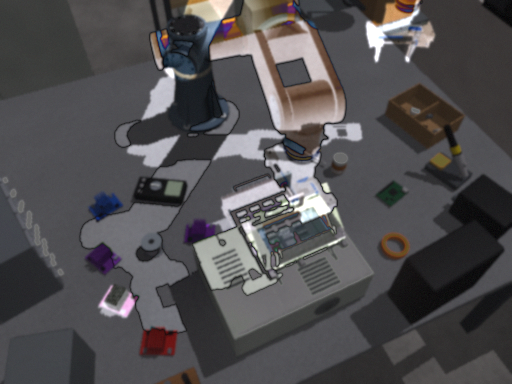

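```bash
python3 -c "
from rig import *
print(hand_in())"
```

```text
the job is handed in; nothing more can be done
None
```

I loaded the power board upright on the tray and released it, then pushed the drawer to its stop. I raised the hatch past its balance point, eased it back and handed in while still holding the bar. The hand-in reported no verdict. One check on the drawer stayed unclear.

- **Hatch:** At its highest it was at about 0.82 to 0.89 rad. It is now held at about 0.65 rad; arm position and pictures gave 0.60 to 0.67, inside the 0.55 to 0.73 band. The arm was still, and the fingers gripped at 11.6 mm on the 12 mm bar.
- **Board and bystanders:** After the push, the board showed through the hatch glass about where I had set it, in the middle of the tray. Comparing the start and end pictures, no bystander had moved; the arm partly hid the screwdriver at the end.
- **Drawer (unclear):** Two pushes, at about 12 N and 23 N, stopped at the same place, after roughly 115 to 117 mm of travel. I took this as fully shut. The pictures still showed a gap of about 2 to 7 mm between the panel and the oven front (best reading about 4.5 mm). I read it as the panel's normal standoff, but I could not confirm that it is under the 6 mm limit.

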